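# Load the spice mill and clamp the grinding cup home

## Robot

A 6-joint arm with a two-finger parallel gripper is mounted at the origin on the work surface. World frame = base frame: x ahead of the robot, y to its left, z up, the work surface at z = 0. Lengths are in mm, angles in rad, forces in N, time in s.
With the tool pointing down it reaches from about 400 to 825 mm from the base axis. Payload 7 kg.
Tool frame: the origin (TCP) lies midway between the tips of the shut fingers; the grasp point (between the pads) lies 19 mm behind it; z points along the fingers, y is the line along which they close (so a half turn about z gives the same grasp; the last joint's range is limited). The gripper opens to 85 mm and grips with 20 to 120 N. Pads are 22 mm wide; open, the fingers measure 114 mm over their backs; the gripper's body (76 mm by 85 mm) begins 54 mm behind the grasp point. The pads swing forward as they close: fully open they stand 13 mm farther back than shut.
Start: joints at [-0.978, 0.359, 0.012, 0, -1.224, -0.288], TCP at [202.542, -643.872, 207.702] pointing down, gripper open.
Joint ranges: [-3.07, 3.07], [-1.43, 2.12], [-1.02, 1.25], [-3.03, 1.67], [-3.05, -0], [-3.03, 3.03]. Speed limits (rad/s): [2.39, 2.39, 3.01, 3.14, 3.14, 3.14].

## Interface

Orientations are given as a 3x3 rotation matrix whose columns are the frame's x, y, z axes.
In Python, from bench import env, imaging gives the robot as it stands.
- The arm moves only by the shell command python3 -m inch 'ROWS'. ROWS is JSON, a list of rows, each a list of 7 numbers: the finger opening in cm, from 0 to 8.54, then the shift along the tool's x, y, z in cm, then the turn, a rotation vector about the tool's x, y, z in degrees. In form: [[hand, dx, dy, dz, rx, ry, rz], ...]. A call has exactly 5 rows; each row is the pose to reach, as a shift and turn from the pose commanded when the call began, along the tool's axes at that moment; what a row does not reach only later rows make up. A row lasts 1/12 s, in which the tool goes at most 41.7 mm and 7.16 degrees, less where a joint would pass 70% of its speed; a pose out of reach is approached as far as the arm can. A call with a gripper value outside its range is refused whole. The fingers move at their own pace and stop on an object; the grip force is fixed at half the most. Time passes only in rows, so rows that repeat a pose let the fingers close, or fill a call up. It gives the time, the measured TCP pose, the force, the opening and the grip force at its end, in the units of the state.
- env.sense(): the state, without advancing time (a new reading comes with each control period).
- imaging.camera(name): name is "scene" or "top" or "wrist"; returns the picture (420x560x3 uint8, red, green, blue); there is no depth.
- imaging.camera_params(name): a dict with "camera_matrix" (3x3 intrinsics, pixels), "R" (3x3) and "t" (3): a world point X has camera coordinates R X + t. Camera axes: x right, y down, z forward; pixel columns grow to the right and rows downward; lengths in mm; the calibration is good to about 2 mm. The wrist camera is an equidistant fisheye: a pixel r from the principal point sees the ray r / f radians off the axis. A picture is of the moment at which its call begins: read the wrist's pose just before it. camera_params takes no time and is no camera call; for the wrist camera it gives the pose at the moment of the call.
- env.hand_in(): hands the job in; it is judged then, once.
The state is a dict: "t": time; "joints": joint angles; "dq": joint speeds; "effort": joint torques, N m; "position": TCP position; "ee_rot": TCP orientation; "contact_force": force on the tool from outside, world axes, zero at the start; "ft_torque": the same for the moment, N m; "finger_gap": opening from 0.0 (shut) to 1.0 (fully open); "grasp_force": force on a finger pad.
Only numpy, scipy, OpenCV 4.12 (cv2) and the standard library are available. Lean on these libraries where they do the work, as an engineer would, in place of code of your own. Each camera call takes 0.05 s, during which the arm holds its last target. There are 200 camera calls.

## Task

Get the spice mill ready for the gingerbread: take the dust cap off the grinding cup and stand it on the worktop clear of the mill and the tin, then lift the cup out of its storage tin and put it in the mill's bore, twisting it under light pressure until its cross foot drops into the coupling. Swing the clamp right down so that it holds the cup fully home, and leave the tin and everything else standing where it is.

Things in the scene. Friction and masses are not known exactly. Their poses are not given: they have to be found in the camera images.
- mill: Fixed bench spice mill, grey and aluminium. Origin on the worktop under the bore's axis; x points from its front to the clamp's hinge at the back, z up. Round the bore a flat-topped 110 x 110 mm block, top 80 mm up; behind it (x 55 to 115 mm) the motor housing, also 80 mm high, with two hinge posts (x 79 to 101 mm, 44 to 56 mm either side of the middle, up to 136 mm).
- mill_bore (a point): Centre of the bore's mouth, on the block's top, 80 mm above the worktop. The bore is upright, 47 mm across, chamfered 3 mm. The cup's origin is 52 mm above the worktop when its foot merely rests on the unpressed coupling, 43 mm when it has dropped into the slot, 35 mm when the clamp has driven it home.
- mill_coupling (a point): Where the middle of the coupling's upper face is when unpressed, 52 mm up, in the bore: a round dark plate with a cross slot (arms 8.4 mm wide, 11 mm deep) at any angle about the vertical, not tracked, stiff (0.25 N m): turn the pressed cup up to a quarter turn until its foot drops in. Spring: 5 N at the top, 9.5 N when sunk 9 mm, its limit; it carries the cup's weight.
- clamp (a joint): Clamp hinge, rad: 0 = level, closed; stands open near 1.6, pointing up. Friction 0.9 N m: stays where left. Two rails (8 mm wide, 36 mm either side of the middle) carry a 20 mm thick roller 90 mm from the hinge that bears on the cup's flat top, and the bar at the end. 8 to 10 N down on the bar closes it; if the cup's foot has not dropped in it stops 0.09 rad short.
- clamp_bar (a point): Middle of the clamp's black cross bar, 12 mm thick, parallel to the mill's y axis; 56 mm of it lies free between the rails. It is 185 mm from the hinge axis, about 310 mm above the worktop when open and 124 mm when closed; then it lies 95 mm in front of the bore's axis.
- clamp_hinge (a point): Middle of the clamp's hinge axis, which is parallel to the mill's y axis: 90 mm behind the bore's axis, 124 mm above the worktop.
- cup: Steel grinding cup, closed, a cylinder 44 mm across with a flat top, 79 mm tall including a cross-shaped foot (9 mm tall, two bars 32 x 6 mm along the cup's x and y). About 0.2 kg. Origin: centre of the foot's underside, z up. It starts standing in the tin with its foot on the tin's floor, its top 83 mm above the worktop.
- cap: Steel dust cap, an upturned round cap 52 mm across and 26 mm tall with a black knob (18 mm across, 16 mm tall) on top; 60 g. It sits loosely over the cup's top (inside 47 mm across, 22 mm deep). Origin: centre of its lower rim, z up.
- tin: Round open steel storage tin, 60 mm across, 42 mm tall, wall 3 mm, floor 4 mm, loose, 0.4 kg. Origin: centre of its underside.
- shaker: Small glass shaker with a steel cap, 40 mm across, 85 mm tall, between mill and tin, farther from the robot. Bystander. Origin: centre of its underside.
- star_cutter: Star-shaped steel biscuit cutter, 68 mm across, 22 mm tall. Lies between mill and tin. Bystander. Origin: centre of its underside.
- tree_cutter: Tree-shaped steel biscuit cutter, 85 x 60 mm, 22 mm tall. Bystander. Origin: inside it, at its underside.
- jar: Amber glass jar, 56 mm across, 100 mm tall. Bystander. Origin: centre of its underside.
- rolling_pin: Wooden rolling pin, 48 mm thick, 330 mm long, lying. Bystander. Origin: under its middle.
- measure: Aluminium measuring cup, 72 mm across, 50 mm tall. Bystander. Origin: centre of its underside.

How it is judged (in metres and radians):
On the way, in this order (a step that is already met when the one before it is completed fails the run):
1. the cap is off while the cup still stands in the tin (distance between cap and cup above 0.085 m and horizontal distance between cup and tin below 0.012 m and height (world z) of cup below 0.02 m), for 0.1 s.
2. the cup stands in the mill's bore (horizontal distance between cup and mill_bore below 0.006 m and z of cup in the frame of mill below 0.057 m), for 0.1 s.
At the end, for the whole second after the job is handed in: Clamp under 0.045 rad on the cup, upright in the bore (within 5 mm of its axis), origin under 39 mm up; cap at rest knob up on the worktop, over 70 mm from the mill's and 55 mm from the tin's origin; tin upright on the worktop within 40 mm of its start (value of joint clamp below 0.045 rad and horizontal distance between cup and mill_bore below 0.005 m and z of cup in the frame of mill below 0.039 m and angle between each of cup, tin's own z axis and vertical below 0.1 rad and height (world z) of each of cap, tin below 0.01 m and angle between cap's own z axis and vertical below 0.15 rad and horizontal distance between cap and mill above 0.07 m and horizontal distance between cap and tin above 0.055 m and distance of tin from where it was at the start of the episode below 0.04 m and linear speed of each of cap, cup below 0.02 m/s); the robot touches nothing.
It fails at once if a bystander (shaker, cutters, jar, rolling pin, measuring cup) is moved more than 30 mm (distance of any of shaker, star_cutter, tree_cutter, jar, rolling_pin, measure from where it was at the start of the episode above 0.03 m).
It also fails if it takes over 72 s, if anything falls off the work surface, if the arm or the gripper's body presses on something with over 40 N, if the wrist force passes 120 N, or if a joint passes its speed limit or range.

## Working session

There is one attempt and no reset: what is moved stays moved. The work goes in short steps, Python scripts to look and compute and a shell command to move; the robot and the scene stay as the last step left them, time stands still between calls to the robot, and variables do not carry over. Pictures are saved under pics/ and viewed, at most 10 in all, crops included, and the job is handed in when it is done.

```bash
ls; mkdir -p pics; python3 - <<'E'
from bench import env, imaging
import cv2
s=env.sense(); print(s['t'],s['position'],s['ee_rot'],s['finger_gap'])
for n in ['scene','top']:
    p=imaging.camera_params(n); print(n,p)
    im=imaging.camera(n); cv2.imwrite(f'pics/{n}0.png',im[:,:,::-1])
E
```

```text
pics
0.0 [ 202.36981156 -643.38765782  206.75866919] [[-9.53946360e-01 -2.99976481e-01 -6.73674661e-04]
 [-2.99977187e-01  9.53945092e-01  1.56458422e-03]
 [ 1.73310167e-04  1.69461645e-03 -9.99998549e-01]] 1.002342760032937
scene {'camera_matrix': array([[515.67370996,   0.        , 280.52182694],
       [  0.        , 515.67370996, 208.45315864],
       [  0.        ,   0.        ,   1.        ]]), 'R': array([[-0.70489476,  0.70929108,  0.00543553],
       [ 0.46308004,  0.46598741, -0.75393143],
       [-0.53728973, -0.52892523, -0.65693063]]), 't': array([ 400.53920403, -179.40022856, 1448.05511161])}
top {'camera_matrix': array([[540.26989416,   0.        , 286.3216789 ],
       [  0.        , 540.26989416, 209.17454589],
       [  0.        ,   0.        ,   1.        ]]), 'R': array([[ 0.02510809, -0.99968255,  0.00209237],
       [-0.98727582, -0.02512513, -0.15701968],
       [ 0.15702241,  0.00187672, -0.98759326]]), 't': array([ -40.36850245,  588.29824189, 1397.98900637])}
```

View pics/top0.png

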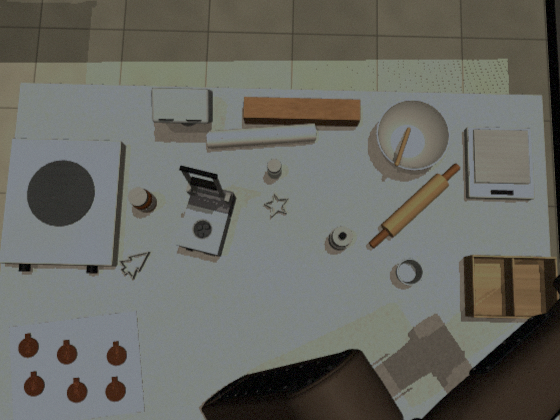

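View pics/scene0.png

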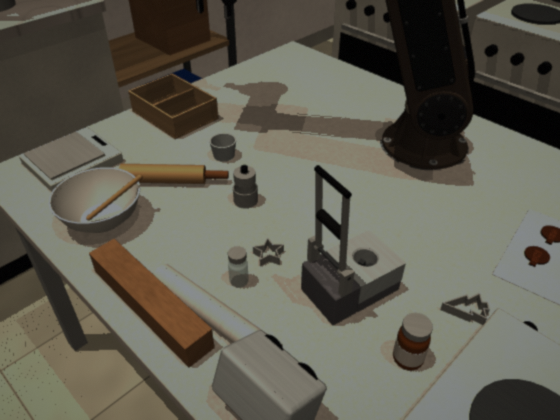

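Top view: bore near (202,230), cap knob near (341,237), star (276,205), shaker (274,168), measure (408,271). In the scene view, the bore is near (365,257) and the knob near (243,170). I'll zoom in on both.

```bash
cat > h.py <<'E'
import numpy as np, cv2
from bench import env, imaging
def plane(n,px,z,P=None):
    P=P or imaging.camera_params(n); K,R,t=P['camera_matrix'],P['R'],P['t']
    if n=='wrist':
        d=(np.array(px,float)-K[:2,2])/K[0,0]; r=np.hypot(*d)+1e-12
        ray=np.r_[d/r*np.sin(r),np.cos(r)]
    else: ray=np.linalg.solve(K,np.r_[px,1.])
    c=-R.T@t; v=R.T@ray
    return c+v*(z-c[2])/v[2]
def proj(n,X,P=None):
    P=P or imaging.camera_params(n); c=P['R']@np.array(X,float)+P['t'];K=P['camera_matrix']
    if n=='wrist':
        r=np.hypot(c[0],c[1]);a=np.arctan2(r,c[2]);return K[:2,2]+K[0,0]*a*c[:2]/(r+1e-12)
    u=K@c; return u[:2]/u[2]
E
python3 - <<'E'
from h import *
t=cv2.imread('pics/top0.png'); s=cv2.imread('pics/scene0.png')
def c(im,x,y,w,h,k): return cv2.resize(im[y:y+h,x:x+w],None,fx=k,fy=k,interpolation=cv2.INTER_CUBIC)
a=np.hstack([c(t,170,160,80,100,5)[:, :400],c(t,310,210,80,100,5)])
a=cv2.convertScaleAbs(a,alpha=1.5)
cv2.imwrite('pics/z1.png',a)
for n,px,z in [('top',(202,230),80),('scene',(365,257),80),('top',(341,237),106),('scene',(243,168),114),('top',(276,205),22),('top',(274,166),85),('top',(408,271),50),('top',(142,200),100)]: print(n,px,plane(n,px,z).round(1))
E
```

```text
top (202, 230) [523.6 191.7  80. ]
scene (365, 257) [528.6 193.1  80. ]
top (341, 237) [ 511.6 -166.3  106. ]
scene (243, 168) [ 532.3 -156.5  114. ]
top (276, 205) [603.8   2.9  22. ]
top (274, 166) [697.3   9.8  85. ]
top (408, 271) [ 432.7 -348.4   50. ]
top (142, 200) [595.1 347.1 100. ]
```

View pics/z1.png

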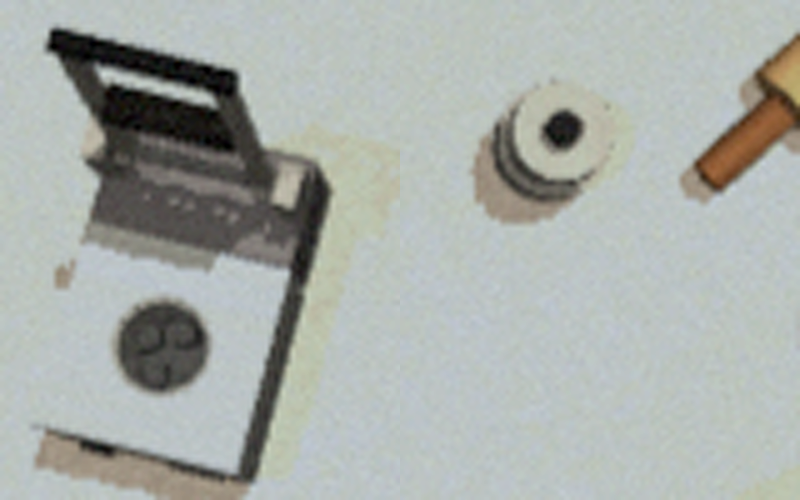

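```bash
python3 - <<'E'
from h import *
Z=lambda x,y:(170+x/5-.4,160+y/5-.4); C=lambda x,y:(310+(x-400)/5-.4,210+y/5-.4)
print('bore',plane('top',Z(163,345),80))
print('knob',plane('top',C(563,129),103),'capring',plane('top',C(562,132),87))
f=plane('top',Z(248,478),80);b=plane('top',Z(295,300),80); d=b-f;print('edge yaw',np.degrees(np.arctan2(d[1],d[0])),np.linalg.norm(d))
f=plane('top',Z(35,425),80);b=plane('top',Z(248,478),80); d=b-f;print('front yaw',np.degrees(np.arctan2(d[0],-d[1])),np.linalg.norm(d))
l=plane('top',Z(48,42),310);r=plane('top',Z(235,82),310); d=r-l;print('bar',l,r,np.degrees(np.arctan2(d[0],-d[1])))
P=imaging.camera_params('wrist');print(P); print('campos',-P['R'].T@P['t'])
im=imaging.camera('wrist');cv2.imwrite('pics/w0.png',im[:,:,::-1])
E
```

```text
bore [527.22228379 191.41258851  80.        ]
knob [ 516.11420321 -169.66570657  103.        ] capring [ 516.3428536  -170.81599116   87.        ]
edge yaw -12.312514234209216 95.28850437271682
front yaw -12.451615180139216 113.86589798570287
bar [633.15615377 212.51932701 310.        ] [617.23714253 129.2586387  310.        ] -10.824024781019425
{'camera_matrix': array([[325.1922621 ,   0.        , 285.60594041],
       [  0.        , 325.1922621 , 206.84703222],
       [  0.        ,   0.        ,   1.        ]]), 'R': array([[-3.01240104e-01,  9.53548089e-01,  6.63943319e-04],
       [ 9.08891896e-01,  2.86921820e-01,  3.02640697e-01],
       [ 2.88391958e-01,  9.17709677e-02, -9.53104489e-01]]), 't': array([674.52103137, -39.69506148, 381.04511664])}
campos [ 129.38095789 -666.76774058  374.74130869]
```

```bash
python3 -m inch '[[8.5,-3,2.4,0,0,0,0],[8.5,-6,4.8,0,0,0,0],[8.5,-9,7.2,0,0,0,0],[8.5,-12,9.6,0,0,0,0],[8.5,-14.7,11.9,0,0,0,0]]'; python3 -m inch '[[8.5,-3,2.4,0,0,0,0],[8.5,-6,4.8,0,0,0,0],[8.5,-9,7.2,0,0,0,0],[8.5,-12,9.6,0,0,0,0],[8.5,-14.7,11.9,0,0,0,0]]'; python3 -m inch '[[8.5,-3,2.4,0,0,0,0],[8.5,-6,4.8,0,0,0,0],[8.5,-9,7.2,0,0,0,0],[8.5,-14.7,11.9,0,0,0,0],[8.5,-14.7,11.9,0,0,0,0]]'
python3 - <<'E'
from h import *
s=env.sense(); print(s['t'],s['position'],s['ee_rot'],s['joints'])
P=imaging.camera_params('wrist'); im=imaging.camera('wrist')
for X in [(516,-170,103),(516,-170,87)]: print(proj('wrist',X,P))
cv2.imwrite('pics/w1.png',im[:,:,::-1]); import pickle; pickle.dump(P,open('P1.pkl','wb'))
E
```

```text
t: 0.57
position: [307.7, -484.5, 207.4]
ee_rot: [[-0.954, -0.3, -0.0], [-0.3, 0.954, 0.0], [0.0, 0.0, -1.0]]
contact_force: [1.3, 1.0, -0.7]
finger_gap: 0.998
grasp_force: 0.0
t: 0.98
position: [412.3, -326.7, 207.7]
ee_rot: [[-0.954, -0.3, 0.0], [-0.3, 0.954, 0.0], [-0.0, 0.0, -1.0]]
contact_force: [0.2, -0.1, -0.3]
finger_gap: 0.998
grasp_force: 0.0
t: 1.4
position: [517.1, -168.6, 207.7]
ee_rot: [[-0.954, -0.301, 0.0], [-0.301, 0.954, 0.0], [-0.0, 0.0, -1.0]]
contact_force: [0.7, -0.4, -0.2]
finger_gap: 0.994
grasp_force: 0.0
1.4 [ 517.14498629 -168.55693409  207.74495783] [[-9.53694154e-01 -3.00777895e-01  3.43658062e-04]
 [-3.00777870e-01  9.53694216e-01  1.22391399e-04]
 [-3.64557333e-04  1.33592224e-05 -9.99999933e-01]] [ 4.52115164e-02  1.43116825e-01 -2.78173962e-01 -1.16979487e-04
 -1.14915670e+00 -1.31045178e+00]
[284.64070944 194.22782254]
[284.70390979 189.5879142 ]
```

View pics/w1.png

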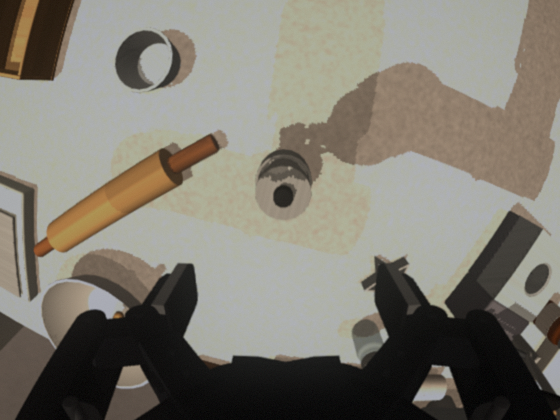

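Knob at (284,195), within 1 px of the predicted position, so the cap is at (516,-170). Going down to grip the cap.

```bash
python3 -m inch '[[8.5,0.15,-0.1,3.5,0,0,0],[8.5,0.15,-0.1,7,0,0,0],[8.5,0.15,-0.1,10,0,0,0],[8.5,0.15,-0.1,13,0,0,0],[8.5,0.15,-0.1,14.55,0,0,0]]';python3 -m inch '[[4.5,0,0,0,0,0,0],[4.5,0,0,0,0,0,0],[4.5,0,0,0,0,0,0],[4.5,0,0,0,0,0,0],[4.5,0,0,0,0,0,0]]'; python3 -m inch '[[4.5,0,0,0,0,0,0],[4.5,0,0,0,0,0,0],[4.5,0,0,0,0,0,0],[4.5,0,0,0,0,0,0],[4.5,0,0,0,0,0,0]]'
```

```text
t: 1.87
position: [512.7, -172.1, 58.7]
ee_rot: [[-0.954, -0.3, -0.004], [-0.3, 0.954, 0.001], [0.004, 0.002, -1.0]]
contact_force: [-0.9, 0.2, -0.8]
finger_gap: 0.997
grasp_force: 0.0
t: 2.28
position: [515.9, -172.4, 63.7]
ee_rot: [[-0.954, -0.3, 0.003], [-0.3, 0.954, -0.0], [-0.003, -0.001, -1.0]]
contact_force: [-0.6, -0.4, 0.2]
finger_gap: 0.528
grasp_force: 0.0
t: 2.7
position: [515.0, -172.4, 62.3]
ee_rot: [[-0.954, -0.3, 0.0], [-0.3, 0.954, -0.0], [-0.0, -0.0, -1.0]]
contact_force: [-0.4, 0.0, -0.0]
finger_gap: 0.527
grasp_force: 0.0
```

```bash
python3 - <<'E'
from h import *
w=imaging.camera('wrist')[:,:,::-1]; s=imaging.camera('scene')[:,:,::-1]
x,y=map(int,proj('scene',(515,-170,80))); print(x,y)
s=cv2.convertScaleAbs(cv2.resize(s[y-60:y+60,x-60:x+60],(420,420),interpolation=cv2.INTER_CUBIC),alpha=1.6)
w=cv2.convertScaleAbs(cv2.resize(w,None,fx=.67,fy=1)[:, :],alpha=1.5)
cv2.imwrite('pics/c2.png',np.hstack([w,s]))
E
```

```text
245 174
```

View pics/c2.png

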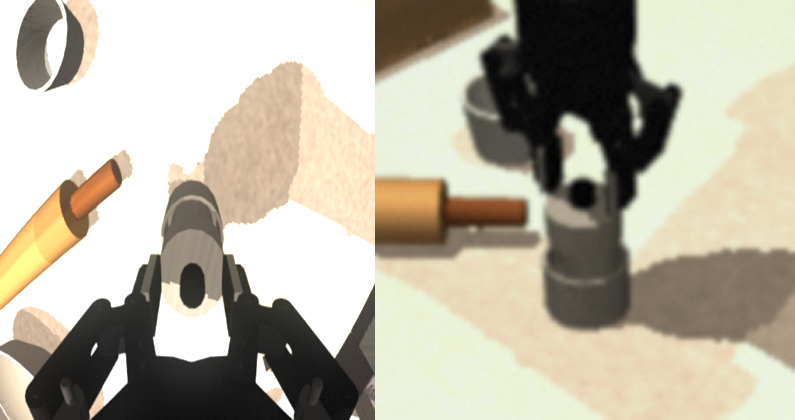

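```bash
python3 - <<'E'
from h import *
s=env.sense();p=s['position'];R=s['ee_rot'];print(p,s['finger_gap'])
sx,sy=245-60,174-60
def sc(X): q=proj('scene',X); return (375+(q[0]-sx)*3.5,(q[1]-sy)*3.5)
def wr(X): q=proj('wrist',X); return (q[0]*.67,q[1])
for nm,X in [('tipL',p+R[:,1]*22),('tipR',p-R[:,1]*22),('gpL',p+R[:,1]*22-19*R[:,2]),('gpR',p-R[:,1]*22-19*R[:,2]),('knobtop',(516,-170,103)),('cap ctr top',(516,-170,87))]: print(nm,np.round(wr(X)),np.round(sc(X)))
print(plane('wrist',(287/1,287),103),plane('wrist',(190/.67,287),103))
E
```

```text
[ 514.96478179 -172.37286138   62.20540668] 0.5271113219610364
tipL [217. 246.] [613. 239.]
tipR [166. 246.] [557. 221.]
gpL [220. 261.] [612. 217.]
gpR [163. 261.] [555. 198.]
knobtop [194. 287.] [583. 183.]
cap ctr top [194. 270.] [584. 203.]
[ 516.62810955 -171.2807878   103.        ] [ 517.09760396 -172.7628283   103.        ]
```

Fingertips sit higher than the nominal TCP, just above the cap's shoulder: the scene view shows them at about (553,190) and (620,205). I'll reopen, go 15 mm lower and close again.

```bash
python3 -m inch '[[8.5,-0.1,0.2,0,0,0,0],[8.5,-0.1,0.2,0,0,0,0],[8.5,-0.1,0.2,0,0,0,0],[8.5,-0.1,0.2,0,0,0,0],[8.5,-0.1,0.2,0,0,0,0]]';python3 -m inch '[[8.5,0,0,0.7,0,0,0],[8.5,0,0,1.5,0,0,0],[8.5,0,0,1.5,0,0,0],[8.5,0,0,1.5,0,0,0],[4.5,0,0,1.5,0,0,0]]'; python3 -m inch '[[4.5,0,0,0,0,0,0],[4.5,0,0,0,0,0,0],[4.5,0,0,0,0,0,0],[4.5,0,0,0,0,0,0],[4.5,0,0,0,0,0,0]]'
```

```text
t: 3.22
position: [515.3, -170.2, 62.2]
ee_rot: [[-0.954, -0.3, -0.0], [-0.3, 0.954, -0.0], [0.0, 0.0, -1.0]]
contact_force: [0.7, 0.9, -0.3]
finger_gap: 1.0
grasp_force: 0.0
t: 3.63
position: [515.2, -170.2, 46.9]
ee_rot: [[-0.954, -0.3, -0.001], [-0.3, 0.954, -0.0], [0.001, 0.0, -1.0]]
contact_force: [0.7, -0.1, -0.2]
finger_gap: 0.883
grasp_force: 0.0
t: 4.05
position: [515.8, -170.3, 47.9]
ee_rot: [[-0.954, -0.3, 0.001], [-0.3, 0.954, -0.0], [-0.001, -0.001, -1.0]]
contact_force: [0.0, -0.9, 5.7]
finger_gap: 0.573
grasp_force: 61.8
```

```bash
python3 -m inch '[[4.5,0,0,-0.6,0,0,0],[4.5,0,0,-1.2,0,0,0],[4.5,0,0,-2,0,0,0],[4.5,0,0,-3,0,0,0],[4.5,0,0,-4,0,0,0]]';python3 -m inch '[[4.5,0,0,-1,0,0,0],[4.5,0,0,-2,0,0,0],[4.5,0,0,-2.5,0,0,0],[4.5,0,0,-2.5,0,0,0],[4.5,0,0,-2.5,0,0,0]]'
python3 - <<'E'
from h import *
w=imaging.camera('wrist')[:,:,::-1]; s=imaging.camera('scene')[:,:,::-1]
x,y=(245,160)
s=cv2.convertScaleAbs(cv2.resize(s[y-60:y+60,x-60:x+60],(420,420),interpolation=cv2.INTER_CUBIC),alpha=1.6)
w=cv2.convertScaleAbs(cv2.resize(w,None,fx=.67,fy=1)[:, :],alpha=1.3)
cv2.imwrite('pics/c3.png',np.hstack([w,s]))
E
```

```text
t: 4.47
position: [515.3, -170.2, 88.3]
ee_rot: [[-0.954, -0.3, 0.0], [-0.3, 0.954, 0.0], [-0.0, 0.0, -1.0]]
contact_force: [0.7, -0.5, -0.5]
finger_gap: 0.576
grasp_force: 62.2
t: 4.88
position: [515.4, -170.1, 112.5]
ee_rot: [[-0.954, -0.3, 0.001], [-0.3, 0.954, 0.0], [-0.001, -0.0, -1.0]]
contact_force: [0.6, -0.3, -0.6]
finger_gap: 0.574
grasp_force: 62.2
```

View pics/c3.png

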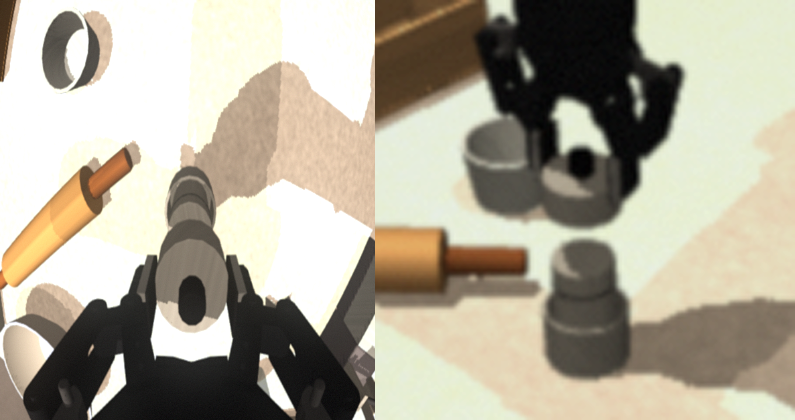

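The cap is held and the cup still stands in the tin. Carrying the cap to (470,-60).

```bash
python3 -m inch '[[4.5,0.3,3,0,0,0,0],[4.5,0.6,6,0,0,0,0],[4.5,0.9,9,0,0,0,0],[4.5,1,11.9,0,0,0,0],[4.5,1,11.9,0,0,0,0]]';python3 -m inch '[[4.5,0,0,3,0,0,0],[4.5,0,0,6,0,0,0],[4.5,0,0,9,0,0,0],[4.5,0,0,11.5,0,0,0],[4.5,0,0,11.5,0,0,0]]';python3 -m inch '[[4.5,0,0,0,0,0,0],[4.5,0,0,0.2,0,0,0],[4.5,0,0,0.4,0,0,0],[4.5,0,0,0.6,0,0,0],[4.5,0,0,0.7,0,0,0]]'
```

```text
t: 5.4
position: [468.2, -56.9, 111.8]
ee_rot: [[-0.953, -0.302, -0.001], [-0.302, 0.953, 0.0], [0.001, 0.001, -1.0]]
contact_force: [0.1, -0.9, -1.2]
finger_gap: 0.577
grasp_force: 62.4
t: 5.82
position: [466.3, -60.6, -7.2]
ee_rot: [[-0.954, -0.299, -0.008], [-0.299, 0.954, -0.002], [0.009, 0.001, -1.0]]
contact_force: [-1.3, -0.1, -0.8]
finger_gap: 0.577
grasp_force: 62.4
t: 6.23
position: [470.7, -59.5, -9.0]
ee_rot: [[-0.954, -0.3, 0.002], [-0.3, 0.954, 0.001], [-0.002, -0.0, -1.0]]
contact_force: [-0.0, -0.2, -0.7]
finger_gap: 0.577
grasp_force: 62.4
```

```bash
python3 -m inch '[[4.5,0,0,0.1,0,0,0],[4.5,0,0,0.2,0,0,0],[4.5,0,0,0.3,0,0,0],[4.5,0,0,0.3,0,0,0],[4.5,0,0,0.3,0,0,0]]';python3 -m inch '[[4.5,0,0,0.05,0,0,0],[4.5,0,0,0.1,0,0,0],[4.5,0,0,0.1,0,0,0],[4.5,0,0,0.1,0,0,0],[4.5,0,0,0.1,0,0,0]]'
```

```text
t: 6.65
position: [470.0, -59.7, -12.8]
ee_rot: [[-0.954, -0.3, -0.0], [-0.3, 0.954, -0.0], [0.0, -0.0, -1.0]]
contact_force: [-0.6, -0.5, -0.3]
finger_gap: 0.578
grasp_force: 62.4
t: 7.07
position: [470.2, -59.7, -13.0]
ee_rot: [[-0.954, -0.3, 0.0], [-0.3, 0.954, -0.0], [-0.0, -0.0, -1.0]]
contact_force: [-3.0, -0.0, 11.1]
finger_gap: 0.579
grasp_force: 63.6
```

```bash
python3 -m inch '[[8.5,0,0,0,0,0,0],[8.5,0,0,0,0,0,0],[8.5,0,0,0,0,0,0],[8.5,0,0,0,0,0,0],[8.5,0,0,0,0,0,0]]';python3 -m inch '[[8.5,0,0,-2,0,0,0],[8.5,0,0,-5,0,0,0],[8.5,0,0,-9,0,0,0],[8.5,0,0,-13,0,0,0],[8.5,0,0,-16,0,0,0]]';python3 -m inch '[[8.5,-0.3,-3,0,0,0,0],[8.5,-0.6,-6,0,0,0,0],[8.5,-0.9,-9,0,0,0,0],[8.5,-1,-11.9,0,0,0,0],[8.5,-1,-11.9,0,0,0,0]]';python3 -m inch '[[8.5,0,0,0,0,0,0],[8.5,0,0,0,0,0,0],[8.5,0,0,0,0,0,0],[8.5,0,0,0,0,0,0],[8.5,0,0,0,0,0,0]]'
python3 - <<'E'
from h import *
import pickle
s=env.sense();P=imaging.camera_params('wrist')
w=imaging.camera('wrist')[:,:,::-1]
cv2.imwrite('pics/w4.png',w); pickle.dump((s['position'],P),open('P4.pkl','wb'))
print(s['position'],proj('wrist',(516,-170,83),P),proj('wrist',(516,-192,83),P),proj('wrist',(494,-170,83),P),'cap',proj('wrist',(470,-60,26),P))
E
```

```text
t: 7.48
position: [470.0, -59.7, -13.9]
ee_rot: [[-0.954, -0.3, -0.0], [-0.3, 0.954, -0.0], [0.0, 0.0, -1.0]]
contact_force: [0.1, -0.6, -1.0]
finger_gap: 0.994
grasp_force: 0.0
t: 7.9
position: [470.6, -59.7, 149.4]
ee_rot: [[-0.954, -0.3, 0.002], [-0.3, 0.954, 0.0], [-0.002, -0.001, -1.0]]
contact_force: [1.7, 0.1, 0.3]
finger_gap: 0.991
grasp_force: 0.0
t: 8.32
position: [516.5, -173.5, 145.8]
ee_rot: [[-0.955, -0.298, -0.0], [-0.298, 0.955, -0.001], [0.001, -0.001, -1.0]]
contact_force: [0.7, 0.5, -0.3]
finger_gap: 0.994
grasp_force: 0.0
t: 8.73
position: [515.3, -169.4, 146.4]
ee_rot: [[-0.954, -0.301, 0.0], [-0.301, 0.954, 0.0], [-0.0, -0.0, -1.0]]
contact_force: [-0.4, 0.2, 1.1]
finger_gap: 0.993
grasp_force: 0.0
[ 515.2586095  -169.43029731  146.44830149] [284.82951544 211.56925509] [256.7006241  203.08300461] [293.90735514 184.3722412 ] cap [409.39179224 181.94935958]
```

View pics/w4.png

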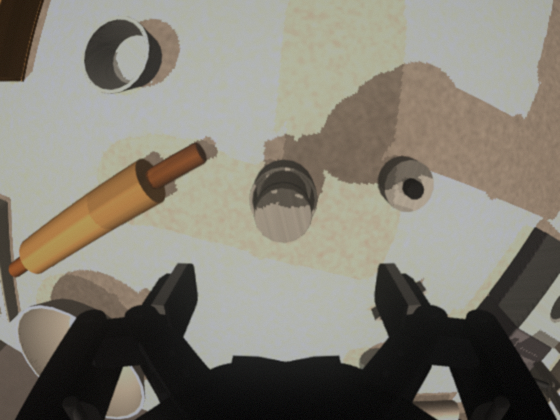

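The cap stands knob up at (408,184). The cup's top is centred near (283,213), within 2 px of the prediction. Now gripping the cup.

```bash
python3 -m inch '[[8.5,0,-0.15,3,0,0,0],[8.5,0,-0.15,6,0,0,0],[8.5,0,-0.15,8.5,0,0,0],[8.5,0,-0.15,10.2,0,0,0],[8.5,0,-0.15,11,0,0,0]]';python3 -m inch '[[6,0,0,0,0,0,0],[6,0,0,0,0,0,0],[3.5,0,0,0,0,0,0],[3.5,0,0,0,0,0,0],[3.5,0,0,0,0,0,0]]'; python3 -m inch '[[3.5,0,0,0,0,0,0],[3.5,0,0,0,0,0,0],[3.5,0,0,0,0,0,0],[3.5,0,0,0,0,0,0],[3.5,0,0,0,0,0,0]]'
```

```text
t: 9.2
position: [514.2, -171.1, 33.9]
ee_rot: [[-0.954, -0.3, -0.003], [-0.3, 0.954, 0.0], [0.003, 0.001, -1.0]]
contact_force: [-0.4, 0.6, -0.1]
finger_gap: 0.992
grasp_force: 0.0
t: 9.62
position: [517.0, -171.6, 38.0]
ee_rot: [[-0.954, -0.301, 0.003], [-0.301, 0.954, -0.0], [-0.003, -0.001, -1.0]]
contact_force: [-1.1, 1.5, 6.4]
finger_gap: 0.494
grasp_force: 60.7
t: 10.03
position: [517.0, -171.6, 38.0]
ee_rot: [[-0.954, -0.3, 0.003], [-0.3, 0.954, -0.0], [-0.003, -0.001, -1.0]]
contact_force: [-0.7, 0.9, 5.8]
finger_gap: 0.492
grasp_force: 60.7
```

```bash
python3 -m inch '[[3.5,0,0,-1,0,0,0],[3.5,0,0,-3,0,0,0],[3.5,0,0,-6,0,0,0],[3.5,0,0,-10,0,0,0],[3.5,0,0,-14,0,0,0]]';python3 -m inch '[[3.5,-1,3,0,0,0,0],[3.5,-2.2,6.5,0,0,0,0],[3.5,-3.4,10,0,0,0,0],[3.5,-4.7,13.5,0,0,0,0],[3.5,-5.9,17.1,0,0,0,0]]';python3 -m inch '[[3.5,-1.2,3.5,0,0,0,0],[3.5,-2.4,7,0,0,0,0],[3.5,-3.6,10.5,0,0,0,0],[3.5,-4.8,14,0,0,0,0],[3.5,-5.9,17.1,0,0,0,0]]';python3 -m inch '[[3.5,0,0,0,0,0,0],[3.5,0,0,0,0,0,0],[3.5,0,0,0,0,0,0],[3.5,0,0,0,0,0,0],[3.5,0,0,0,0,0,0]]'
python3 - <<'E'
from h import *
import pickle
s=env.sense();P=imaging.camera_params('wrist'); print(s['position'],s['joints'])
w=imaging.camera('wrist')[:,:,::-1]; t=imaging.camera('top')[:,:,::-1]; sc=imaging.camera('scene')[:,:,::-1]
cv2.imwrite('pics/t5.png',t);cv2.imwrite('pics/s5.png',sc)
cv2.imwrite('pics/w5.png',w); pickle.dump((s['position'],P),open('P5.pkl','wb'))
p=s['position'];print('bore',proj('wrist',(527.2,191.4,80),P))
for z in (-34,45): print('cup',z,proj('wrist',(p[0],p[1],p[2]+z),P))
for k in range(8):
  a=k*np.pi/4; print(proj('wrist',(527.2+26.5*np.cos(a),191.4+26.5*np.sin(a),80),P).round(),end=' ')
A=cv2.resize(w[100:380,110:470],None,fx=1.4,fy=1.4); x,y=map(int,proj('scene',(527,191,130)))
B=cv2.resize(sc[y-90:y+60,x-56:x+56],(293,392),interpolation=cv2.INTER_CUBIC); print(x,y,A.shape)
cv2.imwrite('pics/c5.png',cv2.convertScaleAbs(np.hstack([A,B]),alpha=1.4))
E
```

```text
t: 10.45
position: [514.6, -171.6, 178.1]
ee_rot: [[-0.954, -0.3, -0.001], [-0.3, 0.954, 0.0], [0.001, 0.001, -1.0]]
contact_force: [1.3, -0.4, -1.3]
finger_gap: 0.494
grasp_force: 61.2
t: 10.87
position: [520.3, 10.7, 177.5]
ee_rot: [[-0.954, -0.299, 0.001], [-0.299, 0.954, 0.001], [-0.001, 0.0, -1.0]]
contact_force: [1.4, 0.4, -2.1]
finger_gap: 0.489
grasp_force: 61.5
t: 11.28
position: [525.2, 192.2, 177.3]
ee_rot: [[-0.954, -0.3, 0.001], [-0.3, 0.954, 0.001], [-0.001, 0.001, -1.0]]
contact_force: [0.4, 0.4, -1.2]
finger_gap: 0.493
grasp_force: 61.5
t: 11.7
position: [525.6, 189.0, 176.6]
ee_rot: [[-0.954, -0.299, 0.0], [-0.299, 0.954, 0.0], [-0.0, 0.0, -1.0]]
contact_force: [-0.1, 0.4, -1.7]
finger_gap: 0.494
grasp_force: 61.7
[525.62122358 188.99176842 176.58485862] [ 6.95641957e-01  1.91118536e-01 -2.93438130e-01 -5.36283982e-05
 -1.08597420e+00 -1.96287478e+00]
bore [287.98460325 201.09995792]
cup -34 [285.83421349 224.86786652]
cup 45 [285.82507304 288.29287698]
[279. 229.] [302. 227.] [317. 210.] [316. 187.] [298. 172.] [273. 174.] [258. 192.] [261. 215.] 367 237 (392, 504, 3)
```

View pics/c5.png

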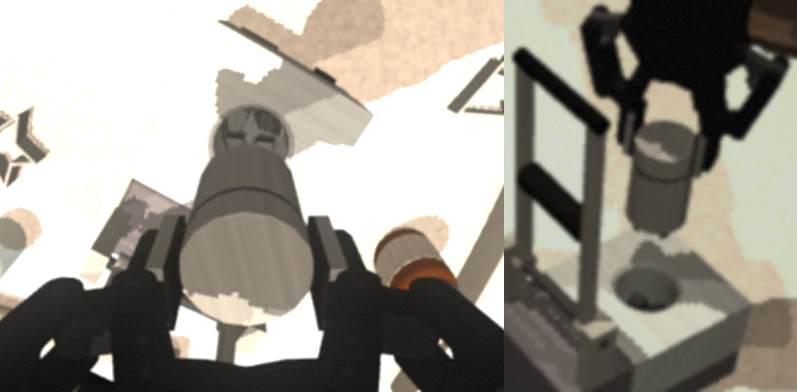

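Bore rim spans about x 258–318 with its top at row 173, matching the predicted circle. The cup hangs upright. I'll check where it sits in the grip.

```bash
python3 - <<'E'
from h import *
import pickle
p,P=pickle.load(open('P5.pkl','rb')); R=env.sense()['ee_rot']
f=lambda q:((q-np.array([110,100]))*1.4).round()
for o in (-3,0,3):
  c=p+o*R[:,0]
  print(o,[f(proj('wrist',c+d+np.array([0,0,45.]),P)) for d in (22*R[:,0],-22*R[:,0],22*R[:,1],-22*R[:,1])])
r=[];F=lambda q:(504+(q[0]-(367-56))*293/112,(q[1]-(237-90))*392/150)
print('scene top',F(proj('scene',p+[0,0,45])),'bot of body',F(proj('scene',p+[0,0,-25])),'bore',F(proj('scene',(527.2,191.4,80))))
E
```

```text
-3 [array([246., 209.]), array([246., 324.]), array([315., 271.]), array([177., 271.])]
0 [array([246., 200.]), array([246., 318.]), array([316., 263.]), array([177., 263.])]
3 [array([246., 191.]), array([246., 311.]), array([316., 255.]), array([176., 255.])]
scene top (np.float64(666.6032883695473), np.float64(138.64642560613706)) bot of body (np.float64(654.5370909256429), np.float64(213.30811181087222)) bore (np.float64(644.5846337794152), np.float64(285.37716031485047))
```

```bash
python3 -m inch '[[3.5,0,0.18,1.5,0,0,0],[3.5,0,0.18,3,0,0,0],[3.5,0,0.18,4.5,0,0,0],[3.5,0,0.18,5.5,0,0,0],[3.5,0,0.18,5.8,0,0,0]]';python3 -m inch '[[3.5,0,0,0.3,0,0,0],[3.5,0,0,0.7,0,0,0],[3.5,0,0,1.1,0,0,0],[3.5,0,0,1.5,0,0,0],[3.5,0,0,1.9,0,0,0]]';python3 -m inch '[[3.5,0,0,0.2,0,0,0],[3.5,0,0,0.4,0,0,0],[3.5,0,0,0.6,0,0,0],[3.5,0,0,0.6,0,0,0],[3.5,0,0,0.6,0,0,0]]'
```

```text
t: 12.27
position: [524.3, 190.8, 116.5]
ee_rot: [[-0.954, -0.299, -0.002], [-0.299, 0.954, -0.001], [0.003, -0.001, -1.0]]
contact_force: [-0.2, -0.2, -1.4]
finger_gap: 0.495
grasp_force: 61.6
t: 12.68
position: [525.3, 191.9, 99.2]
ee_rot: [[-0.954, -0.3, 0.001], [-0.3, 0.954, 0.0], [-0.001, 0.0, -1.0]]
contact_force: [0.5, 0.6, -2.2]
finger_gap: 0.499
grasp_force: 61.6
t: 13.1
position: [525.2, 191.8, 93.2]
ee_rot: [[-0.954, -0.3, 0.0], [-0.3, 0.954, -0.0], [-0.0, -0.0, -1.0]]
contact_force: [-0.5, -0.2, -1.8]
finger_gap: 0.491
grasp_force: 61.6
```

```bash
python3 -m inch '[[3.5,0,0,0.2,0,0,0],[3.5,0,0,0.4,0,0,0],[3.5,0,0,0.5,0,0,0],[3.5,0,0,0.5,0,0,0],[3.5,0,0,0.5,0,0,0]]';python3 -m inch '[[3.5,0,0,0.15,0,0,0],[3.5,0,0,0.3,0,0,0],[3.5,0,0,0.4,0,0,0],[3.5,0,0,0.4,0,0,0],[3.5,0,0,0.4,0,0,0]]';python3 -m inch '[[3.5,0,0,0.1,0,0,0],[3.5,0,0,0.2,0,0,0],[3.5,0,0,0.2,0,0,0],[3.5,0,0,0.2,0,0,0],[3.5,0,0,0.2,0,0,0]]'
```

```text
t: 13.52
position: [525.1, 191.7, 88.1]
ee_rot: [[-0.954, -0.3, -0.0], [-0.3, 0.954, -0.0], [0.0, -0.0, -1.0]]
contact_force: [0.5, 1.0, -1.8]
finger_gap: 0.495
grasp_force: 61.6
t: 13.93
position: [525.4, 191.8, 84.6]
ee_rot: [[-0.954, -0.3, 0.001], [-0.3, 0.954, 0.0], [-0.001, 0.0, -1.0]]
contact_force: [-1.1, 0.2, 3.0]
finger_gap: 0.495
grasp_force: 61.7
t: 14.35
position: [525.3, 191.8, 82.4]
ee_rot: [[-0.954, -0.3, 0.0], [-0.3, 0.954, 0.0], [-0.0, 0.0, -1.0]]
contact_force: [-1.5, -1.2, 3.8]
finger_gap: 0.492
grasp_force: 61.9
```

Foot rests on the coupling: about 5.7 N net of the cup's weight, sunk about 3 mm. Starting the twist.

```bash
python3 -m inch '[[3.5,0,-0.02,0,0,0,-6],[3.5,0,-0.04,0,0,0,-12],[3.5,-0.01,-0.06,0,0,0,-18],[3.5,-0.02,-0.08,0,0,0,-24],[3.5,-0.03,-0.1,0,0,0,-30]]';python3 -m inch '[[3.5,0,-0.02,0,0,0,-6],[3.5,0,-0.04,0,0,0,-12],[3.5,-0.01,-0.06,0,0,0,-18],[3.5,-0.02,-0.07,0,0,0,-24],[3.5,-0.02,-0.07,0,0,0,-24]]'
```

```text
t: 14.77
position: [526.0, 191.1, 82.3]
ee_rot: [[-0.672, -0.74, 0.0], [-0.74, 0.672, 0.0], [-0.001, -0.0, -1.0]]
contact_force: [-1.1, 1.0, 4.9]
finger_gap: 0.495
grasp_force: 62.0
t: 15.18
position: [527.4, 190.8, 82.2]
ee_rot: [[-0.314, -0.95, 0.002], [-0.95, 0.314, 0.001], [-0.001, -0.001, -1.0]]
contact_force: [4.8, -1.4, -0.1]
finger_gap: 0.492
grasp_force: 61.6
```

```bash
python3 -m inch '[[3.5,0,0,0.1,0,0,0],[3.5,0,0,0.2,0,0,0],[3.5,0,0,0.3,0,0,0],[3.5,0,0,0.3,0,0,0],[3.5,0,0,0.3,0,0,0]]'; python3 -c "
from h import *; s=env.sense(); print(s['ft_torque'],s['joints'])"
```

```text
t: 15.6
position: [527.4, 190.8, 79.6]
ee_rot: [[-0.321, -0.947, 0.002], [-0.947, 0.321, 0.001], [-0.001, -0.002, -1.0]]
contact_force: [5.8, -1.3, 1.1]
finger_gap: 0.495
grasp_force: 61.9
[-0.63319736 -2.40332777 -0.1671292 ] [ 6.96746208e-01  2.89676489e-01 -4.11253711e-01  1.01543550e-03
 -8.68064445e-01 -1.02375302e+00]
```

```bash
python3 -m inch '[[3.5,-0.03,-0.05,0,0,0,0],[3.5,-0.03,-0.1,0,0,0,0],[3.5,-0.03,-0.1,0.1,0,0,0],[3.5,-0.03,-0.1,0.2,0,0,0],[3.5,-0.03,-0.1,0.2,0,0,0]]';python3 -m inch '[[3.5,0,0,0.05,0,0,0],[3.5,0,0,0.1,0,0,0],[3.5,0,0,0.15,0,0,0],[3.5,0,0,0.2,0,0,0],[3.5,0,0,0.2,0,0,0]]'; python3 -c "
from h import *; s=env.sense(); print(s['ft_torque'])"
```

```text
t: 16.02
position: [527.6, 190.7, 77.1]
ee_rot: [[-0.318, -0.948, 0.0], [-0.948, 0.318, 0.0], [-0.0, -0.0, -1.0]]
contact_force: [5.1, -0.7, 1.3]
finger_gap: 0.488
grasp_force: 61.9
t: 16.43
position: [527.7, 190.7, 75.3]
ee_rot: [[-0.318, -0.948, 0.0], [-0.948, 0.318, 0.0], [-0.0, -0.0, -1.0]]
contact_force: [4.5, -1.2, 3.0]
finger_gap: 0.49
grasp_force: 61.8
[-0.16902861 -1.89084804 -0.11615594]
```

Foot is in the slot: the cup is at about 42 mm with no hard stop. Releasing and rising.

```bash
python3 -m inch '[[6.5,0,0,0,0,0,0],[6.5,0,0,0,0,0,0],[6.5,0,0,0,0,0,0],[6.5,0,0,0,0,0,0],[6.5,0,0,0,0,0,0]]';python3 -m inch '[[6.5,0,0,-1,0,0,0],[6.5,0,0,-3,0,0,0],[6.5,0,0,-6,0,0,0],[6.5,0,0,-9,0,0,0],[6.5,0,0,-11,0,0,0]]';python3 -m inch '[[6.5,3,0,0,0,0,0],[6.5,6,0,0,0,0,0],[6.5,8,0,0,0,0,0],[6.5,8,0,0,0,0,0],[6.5,8,0,0,0,0,0]]'
python3 - <<'E'
from h import *
import pickle
s=env.sense();P=imaging.camera_params('wrist'); print(s['position'],s['joints'])
w=imaging.camera('wrist')[:,:,::-1]; sc=imaging.camera('scene')[:,:,::-1]
cv2.imwrite('pics/w6.png',w);cv2.imwrite('pics/s6.png',sc); pickle.dump((s['position'],P),open('P6.pkl','wb'))
for z in (122,131): print(z,proj('scene',(527.2,191.4,z)),proj('wrist',(527.2,191.4,z),P))
A=cv2.resize(w,(400,300)); B=cv2.resize(sc[150:310,290:450],(400,400),interpolation=cv2.INTER_CUBIC)
A=np.vstack([A,np.zeros((100,400,3),np.uint8)])
cv2.imwrite('pics/c6.png',cv2.convertScaleAbs(np.hstack([A,B]),alpha=1.4))
E
```

```text
t: 16.85
position: [526.8, 190.3, 74.8]
ee_rot: [[-0.318, -0.948, -0.001], [-0.948, 0.318, -0.001], [0.001, 0.001, -1.0]]
contact_force: [0.7, -0.8, 0.7]
finger_gap: 0.761
grasp_force: 0.0
t: 17.27
position: [528.1, 190.8, 188.9]
ee_rot: [[-0.317, -0.948, 0.003], [-0.948, 0.317, 0.001], [-0.002, -0.002, -1.0]]
contact_force: [0.5, -0.2, 0.7]
finger_gap: 0.76
grasp_force: 0.0
t: 17.68
position: [501.8, 113.7, 186.0]
ee_rot: [[-0.319, -0.948, 0.001], [-0.948, 0.319, 0.001], [-0.001, -0.001, -1.0]]
contact_force: [0.4, -0.2, 0.2]
finger_gap: 0.758
grasp_force: 0.0
[501.79253358 113.72839164 186.02075281] [ 6.04896184e-01  1.09452478e-01 -3.70068774e-01  2.60235610e-05
 -1.09027000e+00 -9.29856450e-01]
122 [367.22137434 240.93579615] [287.23463492 302.18587315]
131 [367.77157994 237.55268817] [287.26740496 308.2314671 ]
```

View pics/c6.png

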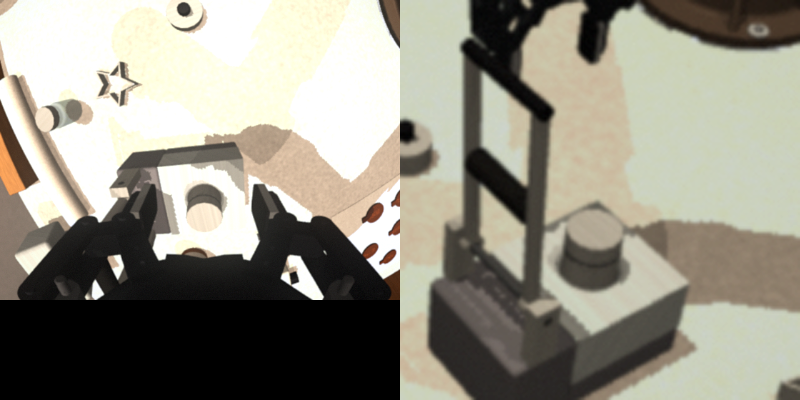

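The cup's top is at about row 243.6 in the scene view. It would be 240.9 for z=122 and 237.5 for z=131, so the foot has dropped in. Next the clamp: shut fingers, align with the mill and go up behind the bar.

```bash
cat >> h.py <<'E'
def mill(X):
    a=np.radians(-12.3); d=np.array(X)-[527.2,191.4,0]; return np.array([[np.cos(a),np.sin(a),0],[-np.sin(a),np.cos(a),0],[0,0,1]])@d
def m():
    s=env.sense(); R=s['ee_rot']; print('t',round(s['t'],2),'mill TCP',mill(s['position']).round(1),'tooly deg',np.degrees(np.arctan2(R[1,1],R[0,1])).round(1),'F',s['contact_force'].round(1))
E
python3 -m inch '[[0,0,0,-3,0,0,-3],[0,0,0,-6,0,0,-6.2],[0,0,0,-9.5,0,0,-6.2],[0,0,0,-13,0,0,-6.2],[0,0,0,-16,0,0,-6.2]]' ;python3 -m inch '[[0,-1.6,-2.8,0,0,0,0],[0,-3.2,-5.6,0,0,0,0],[0,-4.8,-8.4,0,0,0,0],[0,-6.5,-11.1,0,0,0,0],[0,-8.1,-13.8,0,0,0,0]]'; python3 -m inch '[[0,0,0,0,0,0,0],[0,0,0,0,0,0,0],[0,0,0,0,0,0,0],[0,0,0,0,0,0,0],[0,0,0,0,0,0,0]]'
python3 - <<'E'
from h import *
m()
w=imaging.camera('wrist')[:,:,::-1]; sc=imaging.camera('scene')[:,:,::-1]
A=cv2.resize(w,(400,300)); B=cv2.resize(sc[90:290,270:470],(400,400),interpolation=cv2.INTER_CUBIC)
A=np.vstack([A,np.zeros((100,400,3),np.uint8)])
cv2.imwrite('pics/c7.png',cv2.convertScaleAbs(np.hstack([A,B]),alpha=1.4))
E
```

```text
t: 18.2
position: [502.4, 115.3, 347.6]
ee_rot: [[-0.213, -0.977, 0.001], [-0.977, 0.213, 0.0], [-0.0, -0.001, -1.0]]
contact_force: [1.0, 1.3, 0.7]
finger_gap: 0.05
grasp_force: 0.0
t: 18.62
position: [655.8, 165.7, 344.6]
ee_rot: [[-0.213, -0.977, -0.001], [-0.977, 0.213, -0.0], [0.0, 0.0, -1.0]]
contact_force: [-0.3, 0.9, 0.8]
finger_gap: 0.002
grasp_force: 0.0
t: 19.03
position: [653.6, 164.4, 346.2]
ee_rot: [[-0.213, -0.977, 0.001], [-0.977, 0.213, 0.001], [-0.001, -0.001, -1.0]]
contact_force: [0.1, -0.5, -0.5]
finger_gap: -0.002
grasp_force: 0.0
t 19.03 mill TCP [129.3   0.5 346.2] tooly deg 167.7 F [ 0.1 -0.5 -0.5]
```

View pics/c7.png

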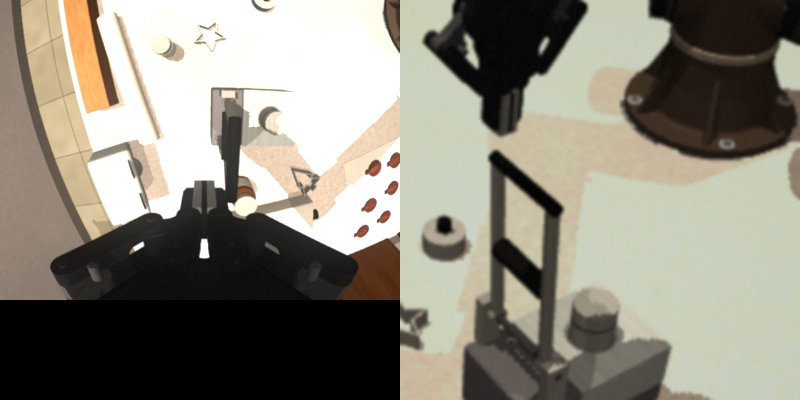

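The shut fingers are behind the bar: in the wrist crop, fingers at x≈193–217 and bar at x≈222–243. The clamp is open, the cup is seated and the cap is standing. Going down behind the bar and pulling it forward.

```bash
python3 -m inch '[[0,0,0,2,0,0,0],[0,0,0,4,0,0,0],[0,0,0,5.9,0,0,0],[0,0,0,5.9,0,0,0],[0,0,0,5.9,0,0,0]]';python3 -m inch '[[0,0,1,0,0,0,0],[0,0,2,0,0,0,0],[0,0,3,0.1,0,0,0],[0,0,4,0.2,0,0,0],[0,0,5,0.3,0,0,0]]';python3 -m inch '[[0,0,1,0.2,0,0,0],[0,0,2,0.5,0,0,0],[0,0,3,0.8,0,0,0],[0,0,3.6,1,0,0,0],[0,0,4,1.2,0,0,0]]';python3 -m inch '[[0,0,1,0.4,0,0,0],[0,0,2,0.9,0,0,0],[0,0,3,1.5,0,0,0],[0,0,4,2.2,0,0,0],[0,0,5,3,0,0,0]]';python3 -c "
from h import *;m()"
```

```text
t: 19.55
position: [653.5, 164.0, 286.4]
ee_rot: [[-0.214, -0.977, -0.001], [-0.977, 0.214, -0.001], [0.001, 0.001, -1.0]]
contact_force: [-1.3, -0.5, 1.0]
finger_gap: -0.003
grasp_force: 0.0
t: 19.97
position: [606.4, 175.1, 287.1]
ee_rot: [[-0.213, -0.977, 0.007], [-0.977, 0.213, 0.001], [-0.003, -0.007, -1.0]]
contact_force: [3.1, -1.9, 9.1]
finger_gap: -0.004
grasp_force: 4.0
t: 20.38
position: [565.9, 184.0, 273.0]
ee_rot: [[-0.213, -0.977, 0.003], [-0.977, 0.213, 0.001], [-0.002, -0.003, -1.0]]
contact_force: [0.3, -0.2, 12.5]
finger_gap: 0.003
grasp_force: 6.7
t: 20.8
position: [517.0, 194.9, 243.3]
ee_rot: [[-0.213, -0.977, 0.002], [-0.977, 0.213, 0.002], [-0.002, -0.002, -1.0]]
contact_force: [-1.5, 1.3, 8.5]
finger_gap: 0.002
grasp_force: 3.4
t 20.8 mill TCP [-10.7   1.3 243.3] tooly deg 167.7 F [-1.5  1.3  8.5]
```

```bash
python3 -m inch '[[0,0,-0.6,0,0,0,0],[0,0,-1.5,0,0,0,0],[0,0,-1.5,-2,0,0,0],[0,0,-1.5,-5,0,0,0],[0,0,-1.5,-8,0,0,0]]';python3 - <<'E'
from h import *
m()
def world(X):
    a=np.radians(-12.3); return np.array([[np.cos(a),-np.sin(a),0],[np.sin(a),np.cos(a),0],[0,0,1]])@np.array(X)+[527.2,191.4,0]
ims={n:imaging.camera(n).astype(float).sum(2) for n in('scene','top')}
for n in ims: cv2.imwrite(f'pics/{n}8.png',ims[n]/3)
P={n:imaging.camera_params(n) for n in ims}
def score(n,th,r):
    v=[]
    for y in np.linspace(-25,25,15):
        q=proj(n,world((90-r*np.cos(th),y,124+r*np.sin(th))),P[n]); v.append(ims[n][int(round(q[1])),int(round(q[0]))])
    return int(np.mean(v)/3)
for th in np.arange(0.3,1.65,.05): print(round(th,2),[score(n,th,r) for n in ims for r in(185,90)])
E
```

```text
t: 21.22
position: [531.9, 190.4, 320.8]
ee_rot: [[-0.214, -0.977, -0.003], [-0.977, 0.214, -0.002], [0.003, 0.003, -1.0]]
contact_force: [2.0, 0.2, 0.7]
finger_gap: -0.001
grasp_force: 0.0
t 21.22 mill TCP [  4.8  -0.  320.8] tooly deg 167.6 F [2.  0.2 0.7]
0.3 [118, 46, 114, 91]
0.35 [111, 43, 122, 83]
0.4 [110, 41, 119, 85]
0.45 [113, 40, 105, 95]
0.5 [100, 33, 108, 102]
0.55 [76, 32, 102, 106]
0.6 [36, 25, 82, 124]
0.65 [19, 22, 121, 135]
0.7 [6, 21, 123, 134]
0.75 [3, 18, 123, 67]
0.8 [4, 13, 120, 15]
0.85 [3, 11, 28, 19]
0.9 [3, 10, 8, 19]
0.95 [5, 9, 95, 15]
1.0 [29, 8, 83, 41]
1.05 [86, 7, 94, 82]
1.1 [113, 13, 90, 82]
1.15 [112, 44, 14, 80]
1.2 [110, 95, 11, 66]
1.25 [109, 108, 45, 57]
1.3 [108, 112, 46, 76]
1.35 [113, 112, 39, 75]
1.4 [120, 114, 52, 53]
1.45 [126, 115, 70, 68]
1.5 [126, 120, 98, 85]
1.55 [128, 119, 122, 89]
1.6 [131, 120, 142, 122][ WARN:0@2.110] global loadsave.cpp:1063 imwrite_ Unsupported depth image for selected encoder is fallbacked to CV_8U.
```

Clamp measured at 0.88 rad, bar at x −28, z 266 in the mill frame. Now pressing down from above.

```bash
python3 -m inch '[[0,0,2,0,0,0,0],[0,0,3.5,0,0,0,0],[0,0,3.5,2,0,0,0],[0,0,3.5,3.5,0,0,0],[0,0,3.5,4.8,0,0,0]]';python3 -m inch '[[0,0,0.4,0.4,0,0,0],[0,0,0.9,0.9,0,0,0],[0,0,1.3,1.4,0,0,0],[0,0,1.8,1.9,0,0,0],[0,0,2.2,2.4,0,0,0]]';python3 -m inch '[[0,0,0.4,0.6,0,0,0],[0,0,0.9,1.2,0,0,0],[0,0,1.3,1.8,0,0,0],[0,0,1.7,2.4,0,0,0],[0,0,2,3,0,0,0]]';python3 -m inch '[[0,0,0.4,0.6,0,0,0],[0,0,0.7,1.3,0,0,0],[0,0,1,2,0,0,0],[0,0,1.3,2.7,0,0,0],[0,0,1.5,3.4,0,0,0]]';python3 -c "
from h import *;m()"
```

```text
t: 21.73
position: [496.8, 198.4, 271.8]
ee_rot: [[-0.213, -0.977, -0.001], [-0.977, 0.213, -0.0], [0.001, 0.001, -1.0]]
contact_force: [-0.8, 0.4, -0.8]
finger_gap: 0.001
grasp_force: 0.0
t: 22.15
position: [475.9, 203.5, 249.3]
ee_rot: [[-0.214, -0.977, 0.001], [-0.977, 0.214, 0.001], [-0.001, -0.0, -1.0]]
contact_force: [-0.6, -0.5, 0.7]
finger_gap: 0.001
grasp_force: 0.0
t: 22.57
position: [456.3, 207.6, 218.7]
ee_rot: [[-0.214, -0.977, 0.0], [-0.977, 0.214, 0.0], [-0.0, -0.0, -1.0]]
contact_force: [-0.1, 0.2, -0.3]
finger_gap: 0.003
grasp_force: 0.0
t: 22.98
position: [441.8, 210.7, 184.5]
ee_rot: [[-0.214, -0.977, -0.0], [-0.977, 0.214, -0.0], [0.0, 0.0, -1.0]]
contact_force: [-0.0, 0.5, 0.0]
finger_gap: -0.001
grasp_force: 0.0
t 22.98 mill TCP [-87.6   0.7 184.5] tooly deg 167.7 F [-0.   0.5  0. ]
```

No contact force, so I'm measuring the clamp angle again.

```bash
cat >> h.py <<'E'
def world(X):
    a=np.radians(-12.3); return np.array([[np.cos(a),-np.sin(a),0],[np.sin(a),np.cos(a),0],[0,0,1]])@np.array(X)+[527.2,191.4,0]
def clamp(ths):
    ims={n:imaging.camera(n).astype(float).sum(2) for n in('scene','top')}; P={n:imaging.camera_params(n) for n in ims}
    def score(n,th,r,ys):
        v=[]
        for y in ys:
            q=proj(n,world((90-r*np.cos(th),y,124+r*np.sin(th))),P[n]); v.append(ims[n][int(round(q[1])),int(round(q[0]))])
        return int(np.mean(v)/3)
    for th in ths: print(round(th,2),'bar/roller scene,top',[score(n,th,r,np.linspace(-25,25,15)) for n in ims for r in(185,90)],'bar ends top',score('top',th,185,[-33,-29]),score('top',th,185,[29,33]))
E
python3 -c "
from h import *;clamp(np.arange(-.1,1.2,.05))"
```

```text
-0.1 bar/roller scene,top [123, 72, 69, 93] bar ends top 138 5
-0.05 bar/roller scene,top [122, 85, 65, 96] bar ends top 138 3
0.0 bar/roller scene,top [123, 90, 63, 97] bar ends top 138 7
0.05 bar/roller scene,top [123, 95, 60, 97] bar ends top 130 13
0.1 bar/roller scene,top [122, 91, 52, 97] bar ends top 124 49
0.15 bar/roller scene,top [123, 78, 52, 100] bar ends top 121 64
0.2 bar/roller scene,top [121, 54, 51, 99] bar ends top 101 54
0.25 bar/roller scene,top [113, 50, 51, 93] bar ends top 100 67
0.3 bar/roller scene,top [111, 47, 56, 88] bar ends top 102 43
0.35 bar/roller scene,top [106, 43, 58, 81] bar ends top 113 12
0.4 bar/roller scene,top [106, 41, 53, 83] bar ends top 117 8
0.45 bar/roller scene,top [109, 39, 46, 93] bar ends top 108 14
0.5 bar/roller scene,top [97, 33, 46, 100] bar ends top 107 16
0.55 bar/roller scene,top [74, 31, 41, 103] bar ends top 100 11
0.6 bar/roller scene,top [31, 24, 42, 120] bar ends top 87 16
0.65 bar/roller scene,top [11, 21, 63, 131] bar ends top 139 14
0.7 bar/roller scene,top [6, 21, 62, 130] bar ends top 139 14
0.75 bar/roller scene,top [6, 18, 71, 63] bar ends top 138 18
0.8 bar/roller scene,top [7, 12, 60, 13] bar ends top 94 21
0.85 bar/roller scene,top [5, 10, 33, 17] bar ends top 12 61
0.9 bar/roller scene,top [5, 10, 11, 18] bar ends top 8 20
0.95 bar/roller scene,top [5, 9, 114, 14] bar ends top 114 72
1.0 bar/roller scene,top [27, 8, 106, 41] bar ends top 125 94
1.05 bar/roller scene,top [80, 7, 103, 82] bar ends top 81 129
1.1 bar/roller scene,top [106, 14, 120, 79] bar ends top 125 141
1.15 bar/roller scene,top [108, 47, 35, 78] bar ends top 16 138
```

The clamp is still at about 0.87 rad: the finger slid past in front of the bar. Going back over it and straight down until contact.

```bash
python3 -m inch '[[0,0,0.5,-3,0,0,0],[0,0,0.5,-6,0,0,0],[0,0,0.5,-9,0,0,0],[0,0,0.5,-12,0,0,0],[0,0,0.5,-12,0,0,0]]';python3 -m inch '[[0,0,-3,0,0,0,0],[0,0,-5.8,0,0,0,0],[0,0,-5.8,0,0,0,0],[0,0,-5.8,2,0,0,0],[0,0,-5.8,3.2,0,0,0]]';python3 -m inch '[[0,0,0,0.2,0,0,0],[0,0,0,0.4,0,0,0],[0,0,0,0.6,0,0,0],[0,0,0,0.8,0,0,0],[0,0,0,1,0,0,0]]';python3 -c "
from h import *;m()"
```

```text
t: 23.5
position: [439.9, 213.1, 311.8]
ee_rot: [[-0.213, -0.977, 0.008], [-0.977, 0.213, 0.005], [-0.007, -0.007, -1.0]]
contact_force: [1.1, 0.1, 1.2]
finger_gap: 0.002
grasp_force: 0.0
t: 23.92
position: [494.2, 199.2, 271.9]
ee_rot: [[-0.215, -0.977, -0.0], [-0.977, 0.215, 0.0], [0.0, 0.0, -1.0]]
contact_force: [-0.3, -0.4, -0.6]
finger_gap: -0.003
grasp_force: 0.0
t: 24.33
position: [494.2, 199.7, 263.9]
ee_rot: [[-0.213, -0.977, 0.001], [-0.977, 0.213, 0.001], [-0.001, -0.001, -1.0]]
contact_force: [-0.7, 0.1, 0.3]
finger_gap: -0.0
grasp_force: 0.0
t 24.33 mill TCP [-34.1   1.1 263.9] tooly deg 167.7 F [-0.7  0.1  0.3]
```

```bash
python3 -m inch '[[0,0,0,-1,0,0,0],[0,0,-0.7,-2,0,0,0],[0,0,-0.7,-1,0,0,0],[0,0,-0.7,-0.4,0,0,0],[0,0,-0.7,-0.2,0,0,0]]';python3 -m inch '[[0,0,0,0.1,0,0,0],[0,0,0,0.2,0,0,0],[0,0,0,0.4,0,0,0],[0,0,0,0.4,0,0,0],[0,0,0,0.4,0,0,0]]';python3 -m inch '[[0,0,0,0.1,0,0,0],[0,0,0,0.2,0,0,0],[0,0,0,0.4,0,0,0],[0,0,0,0.4,0,0,0],[0,0,0,0.4,0,0,0]]'
```

```text
t: 24.75
position: [500.2, 197.7, 264.4]
ee_rot: [[-0.214, -0.977, -0.001], [-0.977, 0.214, -0.0], [0.001, 0.001, -1.0]]
contact_force: [-0.5, -0.7, -1.1]
finger_gap: 0.001
grasp_force: 0.0
t: 25.17
position: [500.7, 197.8, 261.2]
ee_rot: [[-0.214, -0.977, -0.0], [-0.977, 0.214, -0.0], [0.0, 0.0, -1.0]]
contact_force: [-0.4, -0.2, -0.1]
finger_gap: -0.002
grasp_force: 0.0
t: 25.58
position: [500.7, 197.8, 257.0]
ee_rot: [[-0.214, -0.977, -0.0], [-0.977, 0.214, -0.0], [0.0, 0.0, -1.0]]
contact_force: [-0.4, -0.7, -0.0]
finger_gap: -0.0
grasp_force: 0.0
```

```bash
python3 - <<'E'
from h import *
for o in (0,10,20,25,30): print(o,proj('scene',(653.6,164.4,346.2+o)).round(1))
for r,y in((185,-40),(185,40),(90,-30),(90,30)):
  for th in (1.55,1.6,1.65): print(r,y,th,(proj('scene',world((90-r*np.cos(th),y,124+r*np.sin(th))))-[270,90]).round(1)*2+[400,0])
E
```

```text
0 [318.9 168.2]
10 [319.3 162.8]
20 [319.7 157.4]
25 [319.9 154.6]
30 [320.1 151.8]
185 -40 1.55 [508.8 151.2]
185 -40 1.6 [499.6 154.8]
185 -40 1.65 [490.4 158.8]
185 40 1.55 [570.2 202.8]
185 40 1.6 [561. 207.]
185 40 1.65 [551.4 211.6]
90 -30 1.55 [507. 245.]
90 -30 1.6 [503.  246.8]
90 -30 1.65 [498.8 248.8]
90 30 1.55 [549.6 284.8]
90 30 1.6 [545.4 286.8]
90 30 1.65 [541. 289.]
```

The scene projection shows the real fingertips about 20 mm behind the reported TCP, so contact should come near TCP z=250. Going lower.

```bash
python3 -m inch '[[0,0,0,0.2,0,0,0],[0,0,0,0.4,0,0,0],[0,0,0,0.6,0,0,0],[0,0,0,0.8,0,0,0],[0,0,0,0.8,0,0,0]]';python3 -m inch '[[0,0,0.1,0.1,0,0,0],[0,0,0.2,0.2,0,0,0],[0,0,0.3,0.3,0,0,0],[0,0,0.4,0.4,0,0,0],[0,0,0.4,0.4,0,0,0]]'
```

```text
t: 26.0
position: [500.6, 197.9, 249.3]
ee_rot: [[-0.214, -0.977, 0.0], [-0.977, 0.214, 0.0], [-0.0, -0.0, -1.0]]
contact_force: [-0.5, 0.4, 0.9]
finger_gap: -0.003
grasp_force: 0.3
t: 26.42
position: [497.2, 198.7, 246.2]
ee_rot: [[-0.213, -0.977, 0.002], [-0.977, 0.213, 0.0], [-0.001, -0.001, -1.0]]
contact_force: [-2.1, -0.8, 7.1]
finger_gap: 0.0
grasp_force: 3.3
```

```bash
python3 -m inch '[[0,0,0.5,0.3,0,0,0],[0,0,0.9,0.7,0,0,0],[0,0,1.3,1,0,0,0],[0,0,1.7,1.4,0,0,0],[0,0,2.1,1.8,0,0,0]]';python3 -m inch '[[0,0,0.4,0.6,0,0,0],[0,0,0.9,1.2,0,0,0],[0,0,1.3,1.8,0,0,0],[0,0,1.7,2.4,0,0,0],[0,0,2,3,0,0,0]]';python3 -c "
from h import *;m()"
```

```text
t: 26.83
position: [476.4, 203.5, 227.1]
ee_rot: [[-0.214, -0.977, 0.001], [-0.977, 0.214, 0.001], [-0.001, -0.001, -1.0]]
contact_force: [2.5, -0.3, 3.2]
finger_gap: -0.004
grasp_force: 1.5
t: 27.25
position: [455.4, 208.1, 196.8]
ee_rot: [[-0.213, -0.977, -0.001], [-0.977, 0.213, 0.001], [-0.001, 0.002, -1.0]]
contact_force: [-6.4, 2.9, 8.3]
finger_gap: 0.0
grasp_force: 4.0
t 27.25 mill TCP [-73.7   1.  196.8] tooly deg 167.7 F [-6.4  2.9  8.3]
```

```bash
python3 -m inch '[[0,0,0.3,0.6,0,0,0],[0,0,0.6,1.3,0,0,0],[0,0,0.9,2,0,0,0],[0,0,1.1,2.6,0,0,0],[0,0,1.3,3.2,0,0,0]]';python3 -m inch '[[0,0,0.2,0.5,0,0,0],[0,0,0.4,1,0,0,0],[0,0,0.5,1.5,0,0,0],[0,0,0.6,2,0,0,0],[0,0,0.6,2.3,0,0,0]]';python3 -c "
from h import *;m()"
```

```text
t: 27.67
position: [442.6, 210.3, 164.3]
ee_rot: [[-0.214, -0.977, -0.002], [-0.977, 0.214, -0.0], [0.0, 0.002, -1.0]]
contact_force: [-3.3, 2.0, 5.1]
finger_gap: 0.003
grasp_force: 2.7
t: 28.08
position: [437.6, 211.3, 141.3]
ee_rot: [[-0.214, -0.977, -0.001], [-0.977, 0.214, -0.001], [0.001, 0.001, -1.0]]
contact_force: [-3.9, 1.0, 4.5]
finger_gap: -0.004
grasp_force: 2.3
t 28.08 mill TCP [-91.8   0.4 141.3] tooly deg 167.7 F [-3.9  1.   4.5]
```

```bash
python3 -m inch '[[0,0,0.05,0.4,0,0,0],[0,0,0.1,0.8,0,0,0],[0,0,0.2,1.2,0,0,0],[0,0,0.2,1.5,0,0,0],[0,0,0.2,1.5,0,0,0]]';python3 -m inch '[[0,0,0,0.3,0,0,0],[0,0,0,0.6,0,0,0],[0,0,0.1,0.9,0,0,0],[0,0,0.1,1.1,0,0,0],[0,0,0.1,1.1,0,0,0]]';python3 -m inch '[[0,0,0,0.1,0,0,0],[0,0,0,0.2,0,0,0],[0,0,0,0.3,0,0,0],[0,0,0,0.4,0,0,0],[0,0,0,0.4,0,0,0]]'
```

```text
t: 28.5
position: [436.1, 211.8, 126.4]
ee_rot: [[-0.214, -0.977, -0.0], [-0.977, 0.214, -0.0], [0.001, 0.0, -1.0]]
contact_force: [-0.6, 0.5, 0.8]
finger_gap: -0.003
grasp_force: 0.0
t: 28.92
position: [435.6, 212.2, 116.1]
ee_rot: [[-0.214, -0.977, 0.001], [-0.977, 0.214, 0.0], [-0.0, -0.001, -1.0]]
contact_force: [0.3, -0.6, 0.8]
finger_gap: -0.002
grasp_force: 0.5
t: 29.33
position: [435.5, 212.3, 112.3]
ee_rot: [[-0.214, -0.977, 0.0], [-0.977, 0.214, 0.0], [-0.0, -0.0, -1.0]]
contact_force: [-1.6, -0.1, 4.1]
finger_gap: -0.004
grasp_force: 2.1
```

```bash
python3 -m inch '[[0,0,0,0.1,0,0,0],[0,0,0,0.2,0,0,0],[0,0,0,0.2,0,0,0],[0,0,0,0.2,0,0,0],[0,0,0,0.2,0,0,0]]';python3 -m inch '[[0,0,0,0.1,0,0,0],[0,0,0,0.2,0,0,0],[0,0,0,0.2,0,0,0],[0,0,0,0.2,0,0,0],[0,0,0,0.2,0,0,0]]'; python3 -c "
from h import *;clamp(np.arange(-.15,.35,.05))"
```

```text
t: 29.75
position: [435.3, 212.3, 110.3]
ee_rot: [[-0.214, -0.977, 0.0], [-0.977, 0.214, 0.0], [-0.0, -0.0, -1.0]]
contact_force: [-0.6, 0.6, 4.7]
finger_gap: -0.001
grasp_force: 2.4
t: 30.17
position: [435.3, 212.3, 108.3]
ee_rot: [[-0.214, -0.977, 0.0], [-0.977, 0.214, 0.0], [-0.0, 0.0, -1.0]]
contact_force: [-2.4, -0.7, 4.1]
finger_gap: -0.002
grasp_force: 2.5
-0.15 bar/roller scene,top [112, 43, 17, 18] bar ends top 78 20
-0.1 bar/roller scene,top [119, 15, 20, 17] bar ends top 63 9
-0.05 bar/roller scene,top [112, 11, 20, 18] bar ends top 10 10
0.0 bar/roller scene,top [5, 10, 21, 17] bar ends top 36 11
0.05 bar/roller scene,top [16, 12, 19, 18] bar ends top 39 10
0.1 bar/roller scene,top [62, 12, 20, 18] bar ends top 13 11
0.15 bar/roller scene,top [39, 13, 18, 17] bar ends top 23 12
0.2 bar/roller scene,top [28, 28, 26, 16] bar ends top 39 12
0.25 bar/roller scene,top [22, 66, 33, 16] bar ends top 105 14
0.3 bar/roller scene,top [18, 96, 31, 15] bar ends top 132 14
```

```bash
python3 -m inch '[[0,0,0,0.1,0,0,0],[0,0,0,0.2,0,0,0],[0,0,0,0.3,0,0,0],[0,0,0,0.3,0,0,0],[0,0,0,0.3,0,0,0]]';python3 -m inch '[[0,0,0,0.1,0,0,0],[0,0,0,0.2,0,0,0],[0,0,0,0.3,0,0,0],[0,0,0,0.3,0,0,0],[0,0,0,0.3,0,0,0]]';python3 -m inch '[[0,0,0,0.1,0,0,0],[0,0,0,0.2,0,0,0],[0,0,0,0.2,0,0,0],[0,0,0,0.2,0,0,0],[0,0,0,0.2,0,0,0]]'
```

```text
t: 30.68
position: [435.3, 212.3, 106.1]
ee_rot: [[-0.213, -0.977, 0.0], [-0.977, 0.213, 0.0], [-0.0, -0.0, -1.0]]
contact_force: [-6.0, -1.3, 14.2]
finger_gap: -0.005
grasp_force: 7.3
t: 31.1
position: [435.5, 212.4, 105.6]
ee_rot: [[-0.212, -0.977, 0.002], [-0.977, 0.212, 0.001], [-0.001, -0.001, -1.0]]
contact_force: [-16.9, -3.6, 41.1]
finger_gap: 0.003
grasp_force: 20.2
t: 31.52
position: [435.7, 212.5, 105.3]
ee_rot: [[-0.212, -0.977, 0.003], [-0.977, 0.212, 0.001], [-0.002, -0.002, -1.0]]
contact_force: [-23.5, -5.1, 56.9]
finger_gap: -0.001
grasp_force: 28.9
```

Hard stop at TCP 105.5, which puts the bar at about 121–124 mm: fully closed. Backing off and checking.

```bash
python3 -m inch '[[0,0,0,-1.5,0,0,0],[0,0,0,-4,0,0,0],[0,0,0,-8,0,0,0],[0,0,0,-12,0,0,0],[0,0,0,-15,0,0,0]]';python3 -m inch '[[0,4,0,0,0,0,0],[0,8,0,0,0,0,0],[0,12,0,0,0,0,0],[0,16,0,0,0,0,0],[0,20,0,0,0,0,0]]';python3 -m inch '[[0,0,0,0,0,0,0],[0,0,0,0,0,0,0],[0,0,0,0,0,0,0],[0,0,0,0,0,0,0],[0,0,0,0,0,0,0]]'
python3 - <<'E'
from h import *
m();clamp(np.arange(-.12,.16,.02))
# cap & tin check: dark knob centroid, disc centroid in top view
t=imaging.camera('top').astype(float).mean(2)
for nm,X in(('knob',(470,-60,42)),):
    q=proj('top',X);x,y=np.round(q).astype(int);w=t[y-8:y+9,x-8:x+9];yy,xx=np.nonzero(w<40);print(nm,q,xx.mean()+x-8,yy.mean()+y-8,len(xx))
cv2.imwrite('pics/top9.png',t.astype(np.uint8))
a=cv2.imread('pics/top0.png').astype(float).mean(2)
q=proj('top',(516,-170,42));x,y=np.round(q).astype(int)
for nm,im in(('before',a),('after',t)): w=im[y-20:y+21,x-20:x+21];print(nm);print(w[::4,::3].astype(int))
E
```

```text
t: 31.93
position: [435.7, 212.3, 253.1]
ee_rot: [[-0.213, -0.977, 0.002], [-0.977, 0.213, 0.001], [-0.001, -0.002, -1.0]]
contact_force: [1.9, 0.9, -0.3]
finger_gap: -0.004
grasp_force: 0.0
t: 32.35
position: [391.5, 15.3, 249.9]
ee_rot: [[-0.213, -0.977, 0.0], [-0.977, 0.213, 0.0], [-0.0, -0.0, -1.0]]
contact_force: [1.6, -0.0, 0.7]
finger_gap: -0.002
grasp_force: 0.0
t: 32.77
position: [392.8, 17.7, 249.9]
ee_rot: [[-0.212, -0.977, -0.001], [-0.977, 0.212, -0.0], [0.0, 0.001, -1.0]]
contact_force: [0.1, -0.3, -0.5]
finger_gap: -0.001
grasp_force: 0.0
t 32.77 mill TCP [ -94.3 -198.4  249.9] tooly deg 167.7 F [ 0.1 -0.3 -0.5]
-0.12 bar/roller scene,top [118, 18, 16, 20] bar ends top 83 18
-0.1 bar/roller scene,top [121, 13, 16, 21] bar ends top 83 21
-0.08 bar/roller scene,top [117, 11, 16, 21] bar ends top 45 21
-0.06 bar/roller scene,top [103, 10, 17, 20] bar ends top 45 15
-0.04 bar/roller scene,top [66, 9, 16, 20] bar ends top 26 17
-0.02 bar/roller scene,top [11, 10, 16, 19] bar ends top 26 17
0.0 bar/roller scene,top [6, 10, 17, 20] bar ends top 49 20
0.02 bar/roller scene,top
[... 1156 characters left out ...]
27 127 129 125 129 130 125 126 130 128 128]]
after
[[140 140 139 145 140 140 141 140 141 143 136 142 139 140]
 [143 139 140 138 140 142 139 138 142 139 143 142 140 140]
 [140 140 138 141 142 142 139 137 141 143 142 140 141 140]
 [141 142 141 142 127  55  82  95  45 103 140 142 143 139]
 [140 142 143  99 118 131 134 134  83  64 110 137 144 141]
 [140 137 100  71 117 131 132 133 126  83  69 140 136 142]
 [144 140 108  39 120 133 133 134 134  82 128 139 143 141]
 [143 145 135 102  49 119 130 137 116 130 137 144 141 139]
 [141 136 140 113  89  88  72  87 119 139 141 139 140 144]
 [135 136 135 139 137 135 137 134 136 134 140 142 141 143]
 [137 137 136 137 134 134 135 134 137 135 135 139 144 141]]
```

The bar's dark band is centred near 0.0 rad, the cap's knob is within 1 px of its target, and the tin is where it was. Handing in.

```bash
python3 -c "
from bench import env;print(env.hand_in())"
```

```text
the job is handed in; nothing more can be done
None
```

I handed the job in at about 33 s, but no verdict came back. By my last checks the cap stands knob up on the worktop, the cup is in the coupling with the clamp closed at about 0 rad, and the tin hasn't moved; I didn't re-measure the bystanders.

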